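# Clear the offcuts from the tilted trimming rest

## Task

Clear the tilted trimming rest: put both offcuts lying on it, the brown wooden one and the orange plastic one, into the blue scrap bin beside it. Leave the ivory printed body, the jar and the sanding block where they are.

Things in the scene. Friction and masses are not known exactly. Their poses are not given: they have to be found in the camera images.
- trimming_rest: Fixed plywood board with a grey face, 160 mm wide (y), tilted 27 degrees. Origin: centre of its base's underside, z up. Its face rises from x -85, z 30 mm (low edge, robot's side) to x 89, z 119 mm; side rails 13 mm high, 144 mm apart. Two rows 80 and 157 mm up the slope, each an offcut lying against the uphill side of two brass pins (10 mm thick, 14 mm high, at y +40 and -40).
- scrap_bin: Open blue plastic bin, 140 mm (x) x 150 mm (y) x 100 mm high, walls and floor 5 mm, fixed to the bench. Origin: centre of its underside; z up.
- wood_offcut: Loose brown wooden batten end, 32 mm (x) x 112 mm (y) x 30 mm (z), with a step 15 mm high over the last 28 mm at its +y end; 70 g. Origin: centre of its underside, which lies on the sloping face; its x axis points up the slope, y across it, z out of the face. Lies in the lower row.
- plastic_offcut: Loose orange plastic bar, 28 mm wide (x), 104 mm long (y), 30 mm high (z), with 32 mm wide flanges on the last 12 mm of both ends and two dark bands; 70 g. Origin: centre of its underside, on the sloping face; axes as for the wooden one. Lies in the upper row.
- ivory_body: Bystander: ivory printed hollow body, 76 x 68 x 104 mm, standing on the bench; origin at the centre of its underside.
- jar: Bystander: white jar with a blue lid, 55 mm across, 54 mm high; origin at the centre of its underside.
- sander: Bystander: wooden sanding block, 38 x 68 x 25 mm; origin at the centre of its underside.

How it is judged:
At the end, for the whole second after the job is handed in: Both offcuts are at rest (slower than 30 mm/s) inside the scrap bin: the origin of each lies within the bin's outline and above its underside, less than 85 mm up (the rim is at 100 mm) (x of wood_offcut in the frame of scrap_bin between -0.07 and 0.07 m and y of wood_offcut in the frame of scrap_bin between -0.075 and 0.075 m and z of wood_offcut in the frame of scrap_bin between 0 and 0.085 m and linear speed of each of wood_offcut, plastic_offcut below 0.03 m/s and x of plastic_offcut in the frame of scrap_bin between -0.07 and 0.07 m and y of plastic_offcut in the frame of scrap_bin between -0.075 and 0.075 m and z of plastic_offcut in the frame of scrap_bin between 0 and 0.085 m); the robot touches nothing.
It fails at once if the ivory body is moved more than 30 mm (distance of ivory_body from where it was at the start of the episode above 0.03 m).
It fails at once if the jar is moved more than 30 mm (distance of jar from where it was at the start of the episode above 0.03 m).
It fails at once if the sanding block is moved more than 30 mm (distance of sander from where it was at the start of the episode above 0.03 m).
It also fails if it takes over 48 s, if anything falls off the work surface, if the arm or the gripper's body presses on something with over 40 N, if the wrist force passes 120 N, or if a joint passes its speed limit or range.

## Robot

A 7-joint arm with a two-finger parallel gripper is mounted at the origin on a cart in front of the work surface, level with it; the furniture and walls round the work are solid. World frame = base frame: x ahead of the robot, y to its left, z up, the work surface at z = 0. Lengths are in m, angles in rad, forces in N, time in s.
With the tool pointing down it reaches from about 0.425 to 0.825 m from the base axis. Payload 3.6 kg.
Tool frame: the origin (TCP) lies midway between the tips of the shut fingers; the grasp point (between the pads) lies manip.grip_depth behind it (manip.grip_depth is the distance from the TCP to the grasp point, in m); z points along the fingers, y is the line along which they close (so a half turn about z gives the same grasp; the last joint's range is limited). The gripper opens to 93 mm and grips with 3 to 60 N. Pads are 15 mm wide; open, the fingers measure 128 mm over their backs; the gripper's body (75 mm by 188 mm) begins 65 mm behind the grasp point.
Start: joints at [-1.151, 0.615, -0.013, 1.423, 0.008, 1.103, -0.04], TCP at [0.281, 0.586, 0.219] pointing down, gripper open.
Joint ranges: [-3.12, 3.12], [-0.3, 2.06], [-1.34, 1.32], [0.26, 2.42], [-1.36, 4.5], [0.01, 1.98], [-2.84, 2.84]. Speed limits (rad/s): [2.79, 2.79, 3.14, 3.14, 3.14, 3.14, 3.14].

## Interface

Orientations are given as a unit quaternion [x, y, z, w].
In Python, from cell import sensors, optics, manip gives the robot as it stands.
- The arm moves only by the shell command python3 -m handwheel 'ROWS'. ROWS is JSON, a list of rows, each an object of numbers: "tx", "ty", "tz": the shift along the tool's x, y, z in units of 100 mm (1.0 is 100 mm); "rx", "ry", "rz": the turn, a rotation vector about the tool's x, y, z in units of pi/2 rad (1.0 is pi/2 rad); "grip": the closure, from 0 (fully open) to 1 (shut). In form: [{"tx": .., "ty": .., "tz": .., "rx": .., "ry": .., "rz": .., "grip": ..}, ...]. A call has 1 to 10 rows; each row is the pose to reach, as a shift and turn from the pose commanded when the call began, along the tool's axes at that moment; what a row does not reach only later rows make up. A row lasts 1/12 s, in which the tool goes at most 41.7 mm and 7.16 degrees, less where a joint would pass 70% of its speed; a pose out of reach is approached as far as the arm can. A call with a number of a shift or a turn outside -1 to 1 is refused whole. A call with a gripper value outside its range is refused whole. The fingers move at their own pace and stop on an object; the grip force is fixed at half the most. Time passes only in rows, so rows that repeat a pose let the fingers close. It gives the time, the measured TCP pose, the force, the opening and the grip force at its end, in the units of the state.
- sensors.get_obs(): the state, without advancing time (a new reading comes with each control period).
- optics.read_camera(name): name is "side" or "top"; returns the picture (420x560x3 uint8, red, green, blue); there is no depth.
- optics.camera_params(name): a dict with "fov_y" (degrees; the focal length in pixels is half the picture's height over the tangent of half this angle, whatever the lens; pixels are square), "cx", "cy" (the principal point, pixels), "view" (4x4, takes a point from world to camera coordinates). Camera axes: x right, y down, z forward; pixel columns grow to the right and rows downward; lengths in m; the calibration is good to about 2 mm. A picture is of the moment at which its call begins. camera_params takes no time and is no camera call.
- manip.sign_off(): hands the job in; it is judged then, once.
The state is a dict: "time_s": time; "qpos": joint angles; "qvel": joint speeds; "effort": joint torques, N m; "eef_pos": TCP position; "tcp_rot": TCP orientation; "ft_force": force on the tool from outside, world axes, zero at the start; "wrist_torque": the same for the moment, N m; "finger_gap": opening from 0.0 (shut) to 1.0 (fully open); "grasp_force": force on a finger pad.
Only numpy, scipy, OpenCV 4.12 (cv2) and the standard library are available. Lean on these libraries where they do the work, as an engineer would, in place of code of your own. Each camera call takes 0.05 s, during which the arm holds its last target. There are 200 camera calls.

## Working session

There is one attempt and no reset: what is moved stays moved. The work goes in short steps, Python scripts to look and compute and a shell command to move; the robot and the scene stay as the last step left them, time stands still between calls to the robot, and variables do not carry over. Pictures are saved under pics/ and viewed, at most 11 in all, crops included, and the job is handed in when it is done.

```bash
ls; mkdir -p pics; python3 - <<'E'
from cell import sensors, optics, manip
import cv2,numpy as np
for n in("side","top"):
    im=optics.read_camera(n); cv2.imwrite(f"pics/{n}0.png",im[:,:,::-1])
    p=optics.camera_params(n); print(n,p["fov_y"],p["cx"],p["cy"],np.round(p["view"],4).tolist(),[k for k in p])
o=sensors.get_obs(); print(o["time_s"],o["eef_pos"],o["tcp_rot"],manip.grip_depth,o["finger_gap"])
E
```

```text
pics
side 55.43811994454525 283.1513602256281 208.8652738849539 [[0.8513, -0.5243, -0.0205, -0.3784], [-0.2935, -0.4434, -0.8469, 0.2575], [0.4349, 0.727, -0.5313, 0.6708], [0.0, 0.0, 0.0, 1.0]] ['fov_y', 'cx', 'cy', 'view']
top 46.80332492385658 283.78552105248133 214.72986513952037 [[-0.025, -0.9995, -0.0199, 0.0868], [-0.9936, 0.027, -0.1094, 0.4983], [0.1098, 0.017, -0.9938, 1.0465], [0.0, 0.0, 0.0, 1.0]] ['fov_y', 'cx', 'cy', 'view']
0.1 [0.28054823 0.58556053 0.21761858] [ 2.21511888e-01  9.75156995e-01 -1.12487455e-03 -2.28829220e-04] 0.0188 1.002438570183861
```

View pics/side0.png

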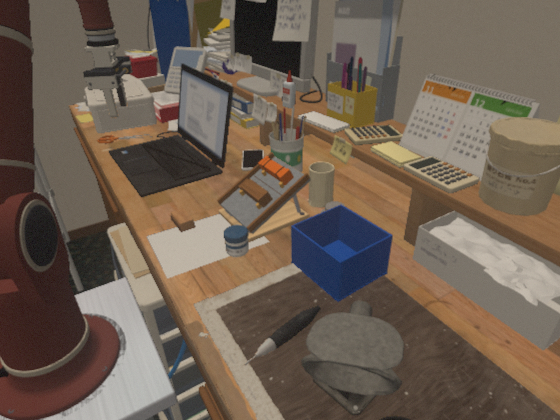

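View pics/top0.png

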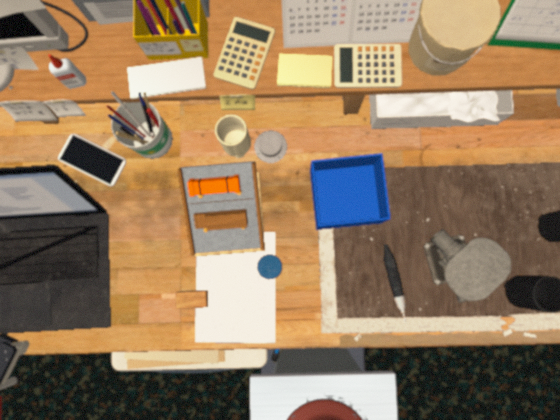

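```bash
cat > h.py <<'E'
import cv2,numpy as np
from cell import sensors, optics, manip
P={n:optics.camera_params(n) for n in("side","top")}
def ray(n,uv):
    p=P[n];f=210/np.tan(np.radians(p["fov_y"])/2);V=np.array(p["view"]);R,t=V[:3,:3],V[:3,3]
    d=R.T@np.array([(uv[0]-p["cx"])/f,(uv[1]-p["cy"])/f,1]);return -R.T@t,d/np.linalg.norm(d)
def plane(n,uv,z):
    c,d=ray(n,uv);return c+d*(z-c[2])/d[2]
def tri(a,b):
    (c1,d1),(c2,d2)=ray("top",a),ray("side",b)
    s=np.linalg.lstsq(np.stack([d1,-d2],1),c2-c1,rcond=None)[0]
    p,q=c1+s[0]*d1,c2+s[1]*d2;return (p+q)/2,np.linalg.norm(p-q)
E
python3 - <<'E'
from h import *
im={n:cv2.imread(f"pics/{n}0.png") for n in("side","top")}
roi={"top":(170,150,230,120),"side":(215,150,100,90)}
for n in im:
    hsv=cv2.cvtColor(im[n],cv2.COLOR_BGR2HSV)
    m=cv2.inRange(hsv,(105,150,60),(125,255,255))
    cs=max(cv2.findContours(m,0,2)[0],key=cv2.contourArea)
    r=cv2.minAreaRect(cs); print(n,"bin",r)
    if n=="top":
        b=cv2.boxPoints(r); w=np.array([plane(n,x,.1) for x in b]);print(w.round(3).tolist(),w.mean(0).round(4),np.linalg.norm(np.diff(w,axis=0),axis=1))
    x,y,w_,h_=roi[n]
    c=im[n][y:y+h_,x:x+w_]
    k=800//w_ if n=="side" else 3
    k=6 if n=="side" else 3
    cv2.imwrite(f"pics/{n}c.png",cv2.resize(c,None,fx=k,fy=k,interpolation=cv2.INTER_CUBIC))
    for nm,lo,hi in(("orange",(3,200,170),(14,255,255)),("brown",(5,120,60),(16,255,165))):
        m=np.zeros(hsv.shape[:2],np.uint8);m[y:y+h_,x:x+w_]=cv2.inRange(hsv,lo,hi)[y:y+h_,x:x+w_]
        for q in sorted(cv2.findContours(m,0,2)[0],key=cv2.contourArea)[::-1][:3]: print(n,nm,cv2.contourArea(q),cv2.minAreaRect(q))
E
```

```text
side bin ((338.253173828125, 265.13311767578125), (97.41658020019531, 69.66327667236328), 5.355824947357178)
side orange 21.0 ((272.300048828125, 165.9000244140625), (12.969193458557129, 7.602630615234375), 26.56505012512207)
side orange 4.5 ((281.5, 173.0), (4.0, 3.0), 90.0)
side orange 0.0 ((265.9000244140625, 157.30001831054688), (0.4472135603427887, 2.2360680103302), 63.43495178222656)
side brown 1136.0 ((253.5, 181.5), (63.0, 77.0), 90.0)
side brown 265.0 ((280.5486755371094, 198.7301025390625), (13.264163970947266, 86.922607421875), 41.18592834472656)
side brown 143.0 ((278.88763427734375, 235.6141815185547), (10.89621353149414, 25.99945831298828), 67.7509765625)
top bin ((349.80279541015625, 191.12603759765625), (67.7310562133789, 73.384033203125), 83.9909896850586)
[[0.603, 0.015, 0.1], [0.615, -0.137, 0.1], [0.474, -0.145, 0.1], [0.462, 0.005, 0.1]] [ 0.5384 -0.0653  0.1   ] [0.1530188  0.1416552  0.15065121]
top orange 190.5 ((213.45684814453125, 185.50375366210938), (15.376755714416504, 50.288490295410156), 85.03025817871094)
top orange 0.0 ((233.0, 181.0), (0.0, 0.0), 0.0)
top orange 0.0 ((208.0, 185.0), (0.0, 0.0), 0.0)
top brown 329.5 ((220.21035766601562, 220.02413940429688), (17.024324417114258, 51.73733901977539), 85.2363510131836)
top brown 248.0 ((293.35015869140625, 192.83688354492188), (31.622608184814453, 15.811304092407227), 11.888657569885254)
top brown 195.5 ((258.87713623046875, 204.95562744140625), (86.4625244140625, 5.842061996459961), 83.2901611328125)
```

View pics/topc.png

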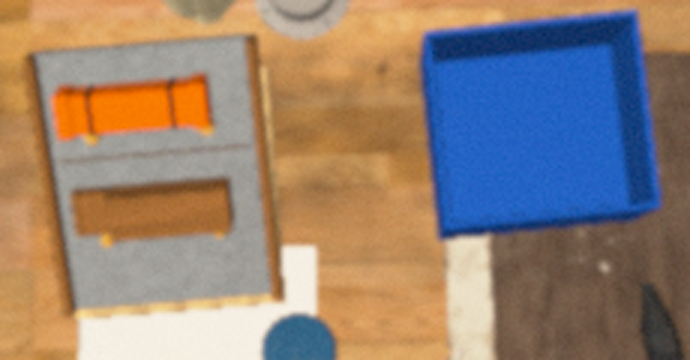

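View pics/sidec.png

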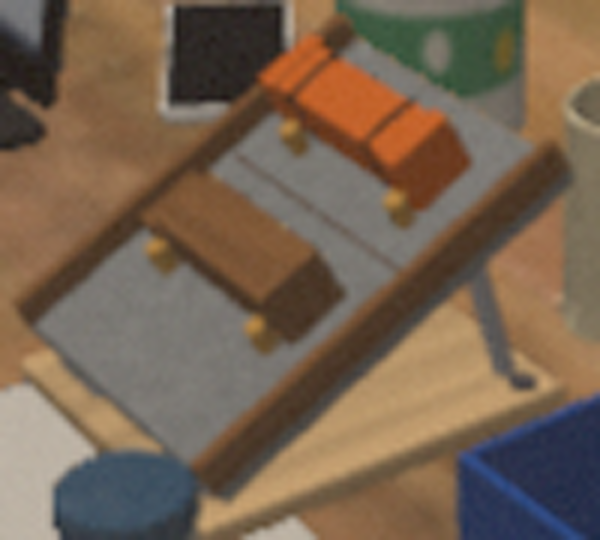

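```bash
python3 - <<'E'
from h import *
T=lambda x,y:(170+x/3-.33,150+y/3-.33)
S=lambda x,y:(215+x/6-.4,150+y/6-.4)
L={"rail low +y top":((72,312),(22,310)),"rail low -y":((281,299),(205,470)),"rail hi -y":((251,37),(558,148)),"rail hi +y":((31,54),(340,15)),
"or dn -y top":((211,130),(370,155)),"or dn +y top":((58,138),(262,78)),
"br dn -y top":((231,236),(268,298)),"br dn +y base step":((77,238),(142,217)),"br up -y top":((230,193),(312,257)),"pin lo+":((107,240),(160,247)),"pin lo-":((220,233),(260,327)),"pin hi+":((91,139),(292,127)),"pin hi-":((208,130),(398,200)),
"line -y":((252,147),(400,270)),"line +y":((63,160),(237,155))}
R={}
for k,(a,b) in L.items():
    p,e=tri(T(*a),S(*b));R[k]=p;print(k,p.round(4),round(e*1000,1))
E
```

```text
rail low +y top [0.4181 0.2725 0.0397] 2.1
rail low -y [0.4252 0.1195 0.0423] 1.5
rail hi -y [0.5987 0.1319 0.1259] 1.6
rail hi +y [0.5879 0.2818 0.1314] 6.5
or dn -y top [0.5321 0.161  0.1299] 7.9
or dn +y top [0.5346 0.2643 0.1214] 0.3
br dn -y top [0.4697 0.1496 0.0892] 5.6
br dn +y base step [0.4707 0.2609 0.0743] 1.6
br up -y top [0.4951 0.1505 0.0996] 2.3
pin lo+ [0.4689 0.2406 0.0697] 1.2
pin lo- [0.4723 0.1599 0.07  ] 2.5
pin hi+ [0.5364 0.2445 0.1055] 2.0
pin hi- [0.5404 0.1636 0.1053] 1.8
line -y [0.5273 0.1358 0.0906] 3.9
line +y [0.5235 0.2689 0.0855] 1.6
```

```bash
cat > go.py <<'E'
# go.py x y z heading_deg tilt_deg : tool-frame shift and turn to target
import sys;from h import *
from scipy.spatial.transform import Rotation as Ro
x,y,z,h,t=map(float,sys.argv[1:6]);o=sensors.get_obs()
R0=Ro.from_quat(o["tcp_rot"]);Rf=Ro.from_euler("ZY",[h,-t],degrees=True).as_matrix()
up,n=Rf[:,0],Rf[:,2];Rt=Ro.from_matrix(np.stack([np.cross(up,-n),up,-n],1))
print("t",(R0.inv().apply(np.array([x,y,z])-o["eef_pos"])*10).round(3),"r",((R0.inv()*Rt).as_rotvec()/(np.pi/2)).round(3))
print("pos",np.round(o["eef_pos"],4),"time",round(o["time_s"],2),"gap",round(o["finger_gap"],3),"F",np.round(o["ft_force"],1),"grip",o["grasp_force"])
E
python3 go.py .451 .2 .155 3.5 27
```

```text
t [-3.203 -2.739  0.633] r [-0.272 -0.159  0.664]
pos [0.2805 0.5856 0.2176] time 0.1 gap 1.002 F [ 0.2 -0.1 -0.2] grip 0.0
```

```bash
python3 -m handwheel '[{"tx":-0.5,"ty":-0.45,"tz":-0.4,"rz":0.15},{"tx":-1,"ty":-0.9,"tz":-0.6,"rz":0.35},{"tx":-1,"ty":-0.9,"tz":-0.6,"rz":0.35},{"tx":-1,"ty":-0.9,"tz":-0.6,"rz":0.35},{"tx":-1,"ty":-0.9,"tz":-0.6,"rz":0.35}]'; python3 go.py .451 .2 .255 3.5 27
```

```text
t [-3.203 -2.742 -0.367] r [-0.272 -0.159  0.664]
pos [0.2805 0.5856 0.2176] time 0.1 gap 1.002 F [ 0.2 -0.1 -0.2] grip 0.0schema error: expected keys tx, ty, tz, rx, ry, rz, grip
```

All keys needed.

```bash
python3 -m handwheel '[{"tx":-0.5,"ty":-0.45,"tz":-0.4,"rx":0,"ry":0,"rz":0.15,"grip":0},{"tx":-1,"ty":-0.9,"tz":-0.6,"rx":0,"ry":0,"rz":0.35,"grip":0},{"tx":-1,"ty":-0.9,"tz":-0.6,"rx":0,"ry":0,"rz":0.35,"grip":0},{"tx":-1,"ty":-0.9,"tz":-0.6,"rx":0,"ry":0,"rz":0.35,"grip":0},{"tx":-1,"ty":-0.9,"tz":-0.6,"rx":0,"ry":0,"rz":0.35,"grip":0}]'; python3 go.py .451 .2 .255 3.5 27
```

```text
time_s: 0.52
eef_pos: [0.3371, 0.4564, 0.2813]
tcp_rot: [0.484, 0.875, 0.001, 0.002]
ft_force: [0.8, 1.1, -0.1]
finger_gap: 0.995
grasp_force: 0.0
t [-2.777 -0.396  0.269] r [-0.291 -0.074  0.311]
pos [0.3371 0.4564 0.2813] time 0.52 gap 0.995 F [ 0.8  1.1 -0.1] grip 0.0
```

```bash
python3 -m handwheel '[{"tx":-1,"ty":-0.15,"tz":0,"rx":-0.15,"ry":-0.04,"rz":0.15,"grip":0.2},{"tx":-1,"ty":-0.15,"tz":0,"rx":-0.29,"ry":-0.07,"rz":0.31,"grip":0.2},{"tx":-1,"ty":-0.15,"tz":0,"rx":-0.29,"ry":-0.07,"rz":0.31,"grip":0.2},{"tx":-1,"ty":-0.15,"tz":0,"rx":-0.29,"ry":-0.07,"rz":0.31,"grip":0.2},{"tx":-1,"ty":-0.15,"tz":0,"rx":-0.29,"ry":-0.07,"rz":0.31,"grip":0.2},{"tx":-1,"ty":-0.15,"tz":0,"rx":-0.29,"ry":-0.07,"rz":0.31,"grip":0.2},{"tx":-1,"ty":-0.15,"tz":0,"rx":-0.29,"ry":-0.07,"rz":0.31,"grip":0.2}]'; python3 go.py .451 .2 .155 3.5 27
```

```text
time_s: 1.1
eef_pos: [0.37, 0.3706, 0.2769]
tcp_rot: [0.659, 0.717, 0.169, 0.154]
ft_force: [-1.1, -0.2, -0.4]
finger_gap: 0.803
grasp_force: 0.0
t [-1.772  0.053  1.382] r [-0.006 -0.008  0.013]
pos [0.37   0.3706 0.2769] time 1.1 gap 0.803 F [-1.1 -0.2 -0.4] grip 0.0
```

```bash
python3 -m handwheel '[{"tx":-0.4,"ty":0,"tz":0.2,"rx":0,"ry":-0.01,"rz":0.01,"grip":0.3},{"tx":-0.8,"ty":0.02,"tz":0.5,"rx":0,"ry":-0.01,"rz":0.01,"grip":0.3},{"tx":-1,"ty":0.03,"tz":0.5,"rx":0,"ry":-0.01,"rz":0.01,"grip":0.3},{"tx":-1,"ty":0.03,"tz":0.5,"rx":0,"ry":-0.01,"rz":0.01,"grip":0.3},{"tx":-1,"ty":0.03,"tz":0.5,"rx":0,"ry":-0.01,"rz":0.01,"grip":0.3}]' >/dev/null; python3 -m handwheel '[{"tx":-0.4,"ty":0,"tz":0.2,"rx":0,"ry":0,"rz":0,"grip":0.3},{"tx":-0.77,"ty":0.02,"tz":0.5,"rx":0,"ry":0,"rz":0,"grip":0.3},{"tx":-0.77,"ty":0.02,"tz":0.5,"rx":0,"ry":0,"rz":0,"grip":0.3},{"tx":-0.77,"ty":0.02,"tz":0.5,"rx":0,"ry":0,"rz":0,"grip":0.3},{"tx":-0.77,"ty":0.02,"tz":0.5,"rx":0,"ry":0,"rz":0,"grip":0.3}]';python3 go.py .4937 .2 .0717 3.5 27
python3 - <<'E'
from h import *
a=optics.read_camera("side")[120:270,170:370,::-1];cv2.imwrite("pics/s1.png",cv2.resize(a,None,fx=4,fy=4,interpolation=2))
E
```

```text
time_s: 1.93
eef_pos: [0.4364, 0.1979, 0.1916]
tcp_rot: [0.667, 0.708, 0.167, 0.158]
ft_force: [0.3, 0.8, -0.5]
finger_gap: 0.704
grasp_force: 0.0
t [-0.012 -0.026  1.329] r [-0.004  0.001 -0.   ]
pos [0.4364 0.1979 0.1916] time 1.93 gap 0.704 F [ 0.3  0.8 -0.5] grip 0.0
```

View pics/s1.png

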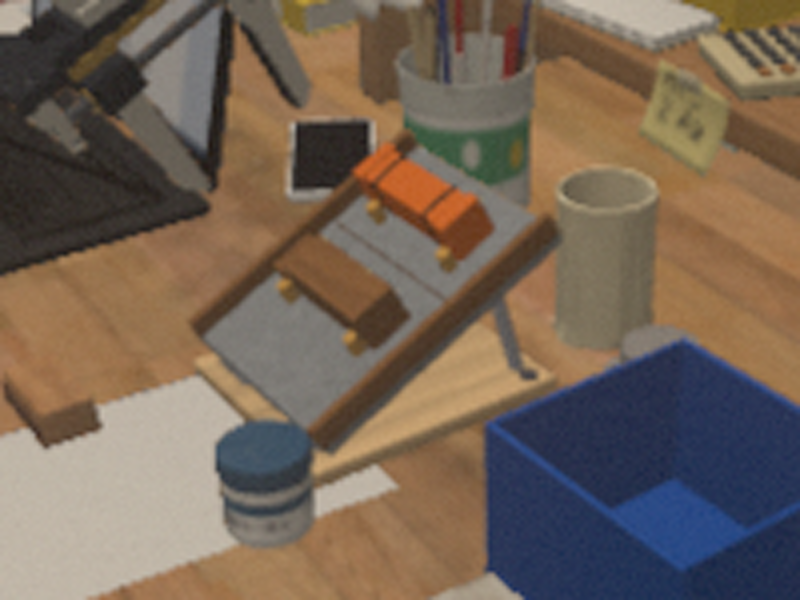

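The picture shows the open fingers (tips at about crop (205,185) and (305,100)) tilted square to the board, with both offcuts still in place. I'm descending onto the wooden one.

```bash
python3 -m handwheel '[{"tx":-0.01,"ty":-0.03,"tz":0.3,"rx":0,"ry":0,"rz":0,"grip":0.3},{"tx":-0.01,"ty":-0.03,"tz":0.6,"rx":0,"ry":0,"rz":0,"grip":0.3},{"tx":-0.01,"ty":-0.03,"tz":0.9,"rx":0,"ry":0,"rz":0,"grip":0.3},{"tx":-0.01,"ty":-0.03,"tz":0.9,"rx":0,"ry":0,"rz":0,"grip":0.3},{"tx":-0.01,"ty":-0.03,"tz":0.9,"rx":0,"ry":0,"rz":0,"grip":0.3},{"tx":-0.01,"ty":-0.03,"tz":0.9,"rx":0,"ry":0,"rz":0,"grip":0.3}]';python3 go.py .4937 .2 .0717 3.5 27
```

```text
time_s: 2.48
eef_pos: [0.4732, 0.2036, 0.1222]
tcp_rot: [0.667, 0.711, 0.158, 0.156]
ft_force: [0.3, -0.6, 0.5]
finger_gap: 0.701
grasp_force: 0.0
t [-0.043 -0.037  0.543] r [-0.015  0.006  0.002]
pos [0.4732 0.2036 0.1222] time 2.48 gap 0.701 F [ 0.3 -0.6  0.5] grip 0.0
```

```bash
python3 -m handwheel '[{"tx":0,"ty":0,"tz":0,"rx":0,"ry":0,"rz":0,"grip":0.3},{"tx":0,"ty":0,"tz":0,"rx":0,"ry":0,"rz":0,"grip":0.3}]'>/dev/null;python3 go.py .4937 .2 .0717 3.5 27
```

```text
t [-0.031 -0.031  0.548] r [-0.015  0.006  0.001]
pos [0.4726 0.2023 0.1224] time 2.65 gap 0.7 F [ 0.1  0.2 -0.6] grip 0.0
```

```bash
python3 - <<'E'
from h import *
o=sensors.get_obs();print(np.round(o["qpos"],3),np.round(o["qvel"],3))
E
```

```text
[-0.875  0.478  0.403  2.29   1.227  0.033 -1.709] [-0.001 -0.005  0.02   0.013 -0.028 -0.003  0.008]
```

```bash
python3 -m handwheel '[{"tx":0,"ty":0,"tz":-0.4,"rx":0,"ry":0,"rz":-0.08,"grip":0.3},{"tx":0,"ty":0,"tz":-0.5,"rx":0,"ry":0,"rz":-0.16,"grip":0.3},{"tx":0,"ty":0,"tz":-0.5,"rx":0,"ry":0,"rz":-0.24,"grip":0.3},{"tx":0,"ty":0,"tz":-0.5,"rx":0,"ry":0,"rz":-0.32,"grip":0.3},{"tx":0,"ty":0,"tz":-0.5,"rx":0,"ry":0,"rz":-0.4,"grip":0.3},{"tx":0,"ty":0,"tz":-0.5,"rx":0,"ry":0,"rz":-0.48,"grip":0.3},{"tx":0,"ty":0,"tz":-0.5,"rx":0,"ry":0,"rz":-0.56,"grip":0.3},{"tx":0,"ty":0,"tz":-0.5,"rx":0,"ry":0,"rz":-0.64,"grip":0.3},{"tx":0,"ty":0,"tz":-0.5,"rx":0,"ry":0,"rz":-0.72,"grip":0.3},{"tx":0,"ty":0,"tz":-0.5,"rx":0,"ry":0,"rz":-0.8,"grip":0.3}]';python3 - <<'E'
from h import *
o=sensors.get_obs();print(np.round(o["qpos"],3))
E
python3 go.py .451 .2 .155 183.5 -27
```

```text
time_s: 3.48
eef_pos: [0.4502, 0.2003, 0.1674]
tcp_rot: [0.187, 0.957, 0.05, 0.215]
ft_force: [0.6, -0.5, 0.5]
finger_gap: 0.699
grasp_force: 0.0
[-0.427  0.341 -0.247  2.272  1.137  0.366 -0.507]
t [ 0.041 -0.022  0.115] r [ 0.003 -0.021 -1.283]
pos [0.4502 0.2003 0.1674] time 3.48 gap 0.699 F [ 0.6 -0.5  0.5] grip 0.0
```

```bash
python3 -m handwheel '[{"tx":0,"ty":0,"tz":0,"rx":0,"ry":0,"rz":-0.08,"grip":0.3},{"tx":0,"ty":0,"tz":0,"rx":0,"ry":0,"rz":-0.16,"grip":0.3},{"tx":0,"ty":0,"tz":0,"rx":0,"ry":0,"rz":-0.24,"grip":0.3},{"tx":0,"ty":0,"tz":0,"rx":0,"ry":0,"rz":-0.32,"grip":0.3},{"tx":0,"ty":0,"tz":0,"rx":0,"ry":0,"rz":-0.4,"grip":0.3},{"tx":0,"ty":0,"tz":0,"rx":0,"ry":0,"rz":-0.48,"grip":0.3},{"tx":0,"ty":0,"tz":0,"rx":0,"ry":0,"rz":-0.56,"grip":0.3},{"tx":0,"ty":0,"tz":0,"rx":0,"ry":0,"rz":-0.64,"grip":0.3}]' >/dev/null; python3 -m handwheel '[{"tx":0,"ty":0,"tz":0,"rx":0,"ry":0,"rz":-0.08,"grip":0.3},{"tx":0,"ty":0,"tz":0,"rx":0,"ry":0,"rz":-0.16,"grip":0.3},{"tx":0,"ty":0,"tz":0,"rx":0,"ry":0,"rz":-0.24,"grip":0.3},{"tx":0,"ty":0,"tz":0,"rx":0,"ry":0,"rz":-0.32,"grip":0.3},{"tx":0,"ty":0,"tz":0,"rx":0,"ry":0,"rz":-0.4,"grip":0.3},{"tx":0,"ty":0,"tz":0,"rx":0,"ry":0,"rz":-0.48,"grip":0.3},{"tx":0,"ty":0,"tz":0,"rx":0,"ry":0,"rz":-0.56,"grip":0.3},{"tx":0,"ty":0,"tz":0,"rx":0,"ry":-0.02,"rz":-0.64,"grip":0.3},{"tx":0,"ty":0,"tz":0,"rx":0,"ry":-0.02,"rz":-0.64,"grip":0.3}]';python3 - <<'E'
from h import *
o=sensors.get_obs();print(np.round(o["qpos"],3))
E
python3 go.py .451 .2 .155 183.5 -27;python3 go.py .4937 .2 .0717 183.5 -27
```

```text
time_s: 4.9
eef_pos: [0.4498, 0.1992, 0.1669]
tcp_rot: [0.706, -0.671, 0.15, -0.171]
ft_force: [-0.6, 0.0, -0.8]
finger_gap: 0.703
grasp_force: 0.0
[-0.177  0.371 -0.56   2.288  1.313  0.453  1.331]
t [-0.005  0.042  0.112] r [ 0.008  0.009 -0.009]
pos [0.4498 0.1992 0.1669] time 4.9 gap 0.703 F [-0.6  0.  -0.8] grip 0.0
t [0.033 0.028 1.047] r [ 0.008  0.009 -0.009]
pos [0.4498 0.1992 0.1669] time 4.9 gap 0.703 F [-0.6  0.  -0.8] grip 0.0
```

```bash
python3 -m handwheel '[{"tx":0,"ty":0,"tz":0.25,"rx":0,"ry":0,"rz":0,"grip":0.3},{"tx":0.02,"ty":0.03,"tz":0.5,"rx":0,"ry":0,"rz":0,"grip":0.3},{"tx":0.03,"ty":0.03,"tz":0.6,"rx":0,"ry":0,"rz":0,"grip":0.3},{"tx":0.03,"ty":0.03,"tz":0.6,"rx":0,"ry":0,"rz":0,"grip":0.3},{"tx":0.03,"ty":0.03,"tz":0.6,"rx":0,"ry":0,"rz":0,"grip":0.3}]';python3 - <<'E'
from h import *
o=sensors.get_obs();print(np.round(o["qpos"],3))
a=optics.read_camera("side")[120:270,170:370,::-1];cv2.imwrite("pics/s2.png",cv2.resize(a,None,fx=4,fy=4,interpolation=2))
E
python3 go.py .4937 .2 .0717 183.5 -27
```

```text
time_s: 5.32
eef_pos: [0.4744, 0.1989, 0.1115]
tcp_rot: [0.704, -0.673, 0.15, -0.171]
ft_force: [0.1, 0.4, 0.1]
finger_gap: 0.699
grasp_force: 0.0
[-0.214  0.512 -0.492  2.299  1.67   0.455  1.003]
t [0.009 0.008 0.448] r [ 0.007  0.009 -0.012]
pos [0.4745 0.1991 0.1122] time 5.37 gap 0.7 F [-0.9  0.1 -0.8] grip 0.0
```

View pics/s2.png

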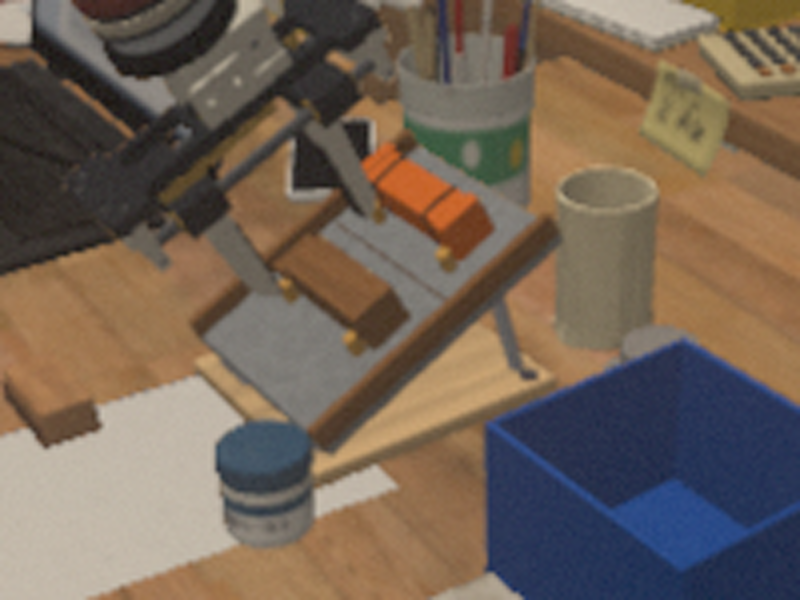

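The fingers (tips at crop (275,290) and (365,210)) straddle the wooden offcut between the pins and point at its middle. I'm descending the rest of the way.

```bash
python3 -m handwheel '[{"tx":0.01,"ty":0.01,"tz":0.12,"rx":0.01,"ry":0.01,"rz":-0.01,"grip":0.3},{"tx":0.01,"ty":0.01,"tz":0.24,"rx":0.01,"ry":0.01,"rz":-0.01,"grip":0.3},{"tx":0.01,"ty":0.01,"tz":0.34,"rx":0.01,"ry":0.01,"rz":-0.01,"grip":0.3},{"tx":0.01,"ty":0.01,"tz":0.43,"rx":0.01,"ry":0.01,"rz":-0.01,"grip":0.3},{"tx":0.01,"ty":0.01,"tz":0.43,"rx":0.01,"ry":0.01,"rz":-0.01,"grip":0.3},{"tx":0.01,"ty":0.01,"tz":0.43,"rx":0.01,"ry":0.01,"rz":-0.01,"grip":0.3}]'; python3 go.py .4937 .2 .0717 183.5 -27
```

```text
time_s: 5.87
eef_pos: [0.4929, 0.1995, 0.0735]
tcp_rot: [0.707, -0.667, 0.162, -0.171]
ft_force: [-0.5, 0.6, 0.3]
finger_gap: 0.706
grasp_force: 0.0
t [-0.004  0.001  0.02 ] r [-0.003 -0.001 -0.001]
pos [0.4929 0.1995 0.0735] time 5.87 gap 0.706 F [-0.5  0.6  0.3] grip 0.0
```

```bash
python3 -m handwheel '[{"tx":0,"ty":0,"tz":0.02,"rx":0,"ry":0,"rz":0,"grip":0.6},{"tx":0,"ty":0,"tz":0.02,"rx":0,"ry":0,"rz":0,"grip":1},{"tx":0,"ty":0,"tz":0.02,"rx":0,"ry":0,"rz":0,"grip":1},{"tx":0,"ty":0,"tz":0.02,"rx":0,"ry":0,"rz":0,"grip":1},{"tx":0,"ty":0,"tz":0.02,"rx":0,"ry":0,"rz":0,"grip":1},{"tx":0,"ty":0,"tz":0.02,"rx":0,"ry":0,"rz":0,"grip":1},{"tx":0,"ty":0,"tz":0.02,"rx":0,"ry":0,"rz":0,"grip":1}]'
```

```text
time_s: 6.45
eef_pos: [0.4938, 0.1993, 0.0712]
tcp_rot: [0.707, -0.667, 0.162, -0.171]
ft_force: [-1.6, 0.0, 2.2]
finger_gap: 0.342
grasp_force: 30.0
```

```bash
python3 -m handwheel '[{"tx":0,"ty":0,"tz":-0.15,"rx":0,"ry":0,"rz":0,"grip":1},{"tx":0,"ty":0,"tz":-0.4,"rx":0,"ry":0,"rz":0,"grip":1},{"tx":0,"ty":0,"tz":-0.7,"rx":0,"ry":0,"rz":0,"grip":1},{"tx":0,"ty":0,"tz":-1,"rx":0,"ry":0,"rz":0,"grip":1},{"tx":0,"ty":0,"tz":-1,"rx":0,"ry":0,"rz":0,"grip":1},{"tx":0,"ty":0,"tz":-1,"rx":0,"ry":0,"rz":0,"grip":1}]';python3 go.py .505 -.067 .2 184 0
```

```text
time_s: 6.95
eef_pos: [0.4483, 0.197, 0.1612]
tcp_rot: [0.707, -0.666, 0.163, -0.172]
ft_force: [1.5, 0.5, -0.8]
finger_gap: 0.34
grasp_force: 30.0
t [ 2.669 -0.542 -0.153] r [-0.305 -0.002 -0.007]
pos [0.4483 0.197  0.1612] time 6.95 gap 0.34 F [ 1.5  0.5 -0.8] grip 29.986460208892822
```

```bash
python3 -m handwheel '[{"tx":0.2,"ty":-0.1,"tz":-0.4,"rx":0,"ry":0,"rz":0,"grip":1},{"tx":0.5,"ty":-0.25,"tz":-0.5,"rx":-0.07,"ry":0,"rz":0,"grip":1},{"tx":0.8,"ty":-0.4,"tz":-0.5,"rx":-0.14,"ry":0,"rz":0,"grip":1},{"tx":1,"ty":-0.54,"tz":-0.5,"rx":-0.21,"ry":0,"rz":0,"grip":1},{"tx":1,"ty":-0.54,"tz":-0.5,"rx":-0.3,"ry":0,"rz":0,"grip":1},{"tx":1,"ty":-0.54,"tz":-0.5,"rx":-0.3,"ry":0,"rz":0,"grip":1},{"tx":1,"ty":-0.54,"tz":-0.5,"rx":-0.3,"ry":0,"rz":0,"grip":1}]';python3 go.py .505 -.067 .2 184 0
```

```text
time_s: 7.53
eef_pos: [0.4779, 0.0957, 0.2286]
tcp_rot: [0.724, -0.688, 0.044, -0.031]
ft_force: [0.9, 0.1, -1.7]
finger_gap: 0.34
grasp_force: 30.0
t [ 1.631 -0.156  0.341] r [-0.067 -0.015 -0.013]
pos [0.4779 0.0957 0.2286] time 7.53 gap 0.34 F [ 0.9  0.1 -1.7] grip 29.984707832336426
```

```bash
python3 -m handwheel '[{"tx":0.3,"ty":-0.1,"tz":0,"rx":-0.03,"ry":0,"rz":0,"grip":1},{"tx":0.65,"ty":-0.15,"tz":0,"rx":-0.06,"ry":0,"rz":0,"grip":1},{"tx":1,"ty":-0.15,"tz":0,"rx":-0.06,"ry":-0.01,"rz":-0.01,"grip":1},{"tx":1,"ty":-0.15,"tz":0,"rx":-0.06,"ry":-0.01,"rz":-0.01,"grip":1}]'>/dev/null; python3 -m handwheel '[{"tx":0.3,"ty":0,"tz":0,"rx":0,"ry":0,"rz":0,"grip":1},{"tx":0.62,"ty":0,"tz":0,"rx":0,"ry":0,"rz":0,"grip":1},{"tx":0.62,"ty":0,"tz":0,"rx":0,"ry":0,"rz":0,"grip":1},{"tx":0.62,"ty":0,"tz":0,"rx":0,"ry":0,"rz":0,"grip":1}]';python3 go.py .505 -.067 .05 184 0
python3 - <<'E'
from h import *
o=sensors.get_obs();print(np.round(o["qpos"],3))
a=optics.read_camera("side")[120:340,220:460,::-1];cv2.imwrite("pics/s3.png",cv2.resize(a,None,fx=2.5,fy=2.5,interpolation=2))
E
```

```text
time_s: 8.2
eef_pos: [0.5022, -0.0668, 0.2308]
tcp_rot: [0.727, -0.686, 0.007, -0.003]
ft_force: [-0.6, -0.2, -1.3]
finger_gap: 0.344
grasp_force: 30.0
t [-0.008 -0.003  1.808] r [-0.009 -0.004 -0.008]
pos [ 0.5022 -0.0668  0.2308] time 8.2 gap 0.344 F [-0.6 -0.2 -1.3] grip 29.9864861369133
[ 0.677  0.496 -0.882  1.81   0.45   1.034  2.82 ]
```

View pics/s3.png

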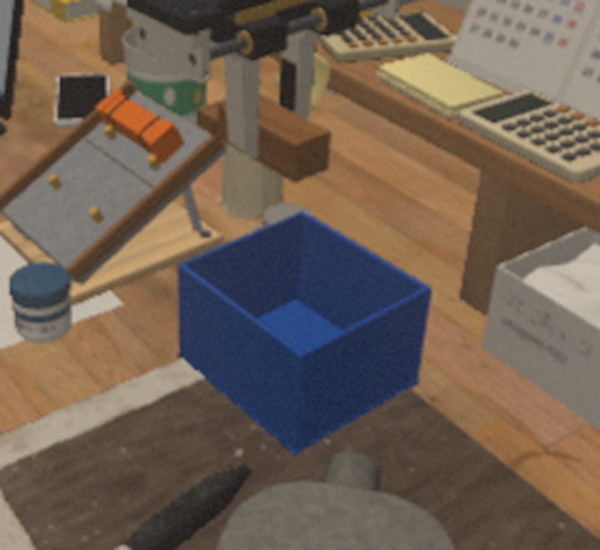

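```bash
python3 -m handwheel '[{"tx":0,"ty":-0.17,"tz":0,"rx":0,"ry":0,"rz":0,"grip":1},{"tx":0,"ty":-0.17,"tz":0.3,"rx":0,"ry":0,"rz":0,"grip":1},{"tx":0,"ty":-0.17,"tz":0.6,"rx":0,"ry":0,"rz":0,"grip":1},{"tx":0,"ty":-0.17,"tz":0.9,"rx":0,"ry":0,"rz":0,"grip":1},{"tx":0,"ty":-0.17,"tz":1,"rx":0,"ry":0,"rz":0,"grip":1},{"tx":0,"ty":-0.17,"tz":1,"rx":0,"ry":0,"rz":0,"grip":1},{"tx":0,"ty":-0.17,"tz":1,"rx":0,"ry":0,"rz":0,"grip":1}]';python3 go.py .52 -.067 .06 184 0
python3 - <<'E'
from h import *
o=sensors.get_obs();print(np.round(o["qpos"],3))
E
```

```text
time_s: 8.83
eef_pos: [0.5221, -0.0605, 0.1341]
tcp_rot: [0.731, -0.683, 0.009, -0.005]
ft_force: [0.4, 0.5, -1.1]
finger_gap: 0.341
grasp_force: 30.0
t [0.059 0.039 0.74 ] r [-0.012 -0.004 -0.001]
pos [ 0.5221 -0.0605  0.1341] time 8.83 gap 0.341 F [ 0.4  0.5 -1.1] grip 29.98643159866333
[ 0.572  0.634 -0.779  1.887  0.598  0.847  2.694]
```

```bash
python3 -m handwheel '[{"tx":0.08,"ty":0.02,"tz":0,"rx":0,"ry":0,"rz":0,"grip":1},{"tx":0.08,"ty":0.02,"tz":0.1,"rx":0,"ry":0,"rz":0,"grip":1},{"tx":0.08,"ty":0.02,"tz":0.3,"rx":0,"ry":0,"rz":0,"grip":1},{"tx":0.08,"ty":0.02,"tz":0.5,"rx":0,"ry":0,"rz":0,"grip":1},{"tx":0.08,"ty":0.02,"tz":0.7,"rx":0,"ry":0,"rz":0,"grip":1},{"tx":0.08,"ty":0.02,"tz":0.7,"rx":0,"ry":0,"rz":0,"grip":1},{"tx":0.08,"ty":0.02,"tz":0.7,"rx":0,"ry":0,"rz":0,"grip":1}]';python3 go.py .52 -.067 .06 184 0
```

```text
time_s: 9.42
eef_pos: [0.5215, -0.0708, 0.0637]
tcp_rot: [0.73, -0.684, 0.009, -0.004]
ft_force: [-0.3, 0.2, -0.4]
finger_gap: 0.342
grasp_force: 30.0
t [-0.039  0.013  0.037] r [-0.011 -0.004 -0.003]
pos [ 0.5215 -0.0708  0.0637] time 9.42 gap 0.342 F [-0.3  0.2 -0.4] grip 29.9863663315773
```

```bash
python3 -m handwheel '[{"tx":0,"ty":0,"tz":0.2,"rx":0,"ry":0,"rz":0,"grip":1},{"tx":0,"ty":0,"tz":0.2,"rx":0,"ry":0,"rz":0,"grip":1},{"tx":0,"ty":0,"tz":0.2,"rx":0,"ry":0,"rz":0,"grip":0.54},{"tx":0,"ty":0,"tz":0.2,"rx":0,"ry":0,"rz":0,"grip":0.54},{"tx":0,"ty":0,"tz":0.2,"rx":0,"ry":0,"rz":0,"grip":0.54},{"tx":0,"ty":0,"tz":0.2,"rx":0,"ry":0,"rz":0,"grip":0.54},{"tx":0,"ty":0,"tz":-0.2,"rx":0,"ry":0,"rz":0,"grip":0.54},{"tx":0,"ty":0,"tz":-0.6,"rx":0,"ry":0,"rz":0,"grip":0.54},{"tx":0,"ty":0,"tz":-1,"rx":0,"ry":0,"rz":0,"grip":0.54},{"tx":0,"ty":0,"tz":-1,"rx":0,"ry":0,"rz":0,"grip":0.54}]'>/dev/null
python3 -m handwheel '[{"tx":0,"ty":0,"tz":-0.4,"rx":0,"ry":0,"rz":0,"grip":0.3},{"tx":-0.3,"ty":-0.1,"tz":-0.8,"rx":0.05,"ry":0,"rz":0,"grip":0.3},{"tx":-0.7,"ty":-0.1,"tz":-1,"rx":0.1,"ry":0,"rz":0,"grip":0.3},{"tx":-1,"ty":-0.1,"tz":-1,"rx":0.15,"ry":0,"rz":0,"grip":0.3},{"tx":-1,"ty":-0.1,"tz":-1,"rx":0.15,"ry":0,"rz":0,"grip":0.3},{"tx":-1,"ty":-0.1,"tz":-1,"rx":0.15,"ry":0,"rz":0,"grip":0.3}]'
python3 go.py .5164 .212 .1957 183.5 -27
python3 - <<'E'
from h import *
o=sensors.get_obs();print(np.round(o["qpos"],3))
E
```

```text
time_s: 10.75
eef_pos: [0.5199, 0.0339, 0.2647]
tcp_rot: [0.727, -0.675, 0.09, -0.091]
ft_force: [0.7, -0.5, -0.3]
finger_gap: 0.699
grasp_force: 0.0
t [-1.785  0.08   0.677] r [ 0.137 -0.003  0.009]
pos [0.5199 0.0339 0.2647] time 10.75 gap 0.699 F [ 0.7 -0.5 -0.3] grip 0.0
[ 0.57   0.366 -0.932  1.921  0.505  0.8    2.602]
```

```bash
python3 -m handwheel '[{"tx":-0.3,"ty":0,"tz":0,"rx":0.07,"ry":0,"rz":0,"grip":0.3},{"tx":-0.6,"ty":0.03,"tz":0,"rx":0.14,"ry":0,"rz":0.01,"grip":0.3},{"tx":-1,"ty":0.05,"tz":0,"rx":0.14,"ry":0,"rz":0.01,"grip":0.3},{"tx":-1,"ty":0.05,"tz":0,"rx":0.14,"ry":0,"rz":0.01,"grip":0.3}]'>/dev/null; python3 -m handwheel '[{"tx":-0.4,"ty":0,"tz":0.2,"rx":0,"ry":0,"rz":0,"grip":0.3},{"tx":-0.78,"ty":0,"tz":0.5,"rx":0,"ry":0,"rz":0,"grip":0.3},{"tx":-0.78,"ty":0,"tz":0.5,"rx":0,"ry":0,"rz":0,"grip":0.3},{"tx":-0.78,"ty":0,"tz":0.5,"rx":0,"ry":0,"rz":0,"grip":0.3},{"tx":-0.78,"ty":0,"tz":0.5,"rx":0,"ry":0,"rz":0,"grip":0.3}]'
python3 go.py .5617 .212 .1066 183.5 -27
python3 - <<'E'
from h import *
o=sensors.get_obs();print(np.round(o["qpos"],3))
a=optics.read_camera("side")[100:340,170:430,::-1]
b=optics.read_camera("top")[150:270,170:400,::-1]
a=cv2.resize(a,(433,400),interpolation=2);b=cv2.resize(b,(360,188),interpolation=2)
c=np.zeros((400,793,3),np.uint8);c[:,:433]=a;c[:188,433:]=b;cv2.imwrite("pics/s4.png",c)
E
```

```text
time_s: 11.5
eef_pos: [0.529, 0.2085, 0.2159]
tcp_rot: [0.705, -0.67, 0.162, -0.169]
ft_force: [0.1, -1.1, 0.6]
finger_gap: 0.7
grasp_force: 0.0
t [-0.021  0.205  1.122] r [-0.001 -0.005 -0.005]
pos [0.529  0.2085 0.2159] time 11.5 gap 0.7 F [ 0.1 -1.1  0.6] grip 0.0
[-0.053  0.401 -0.655  2.051  1.017  0.584  1.749]
```

View pics/s4.png

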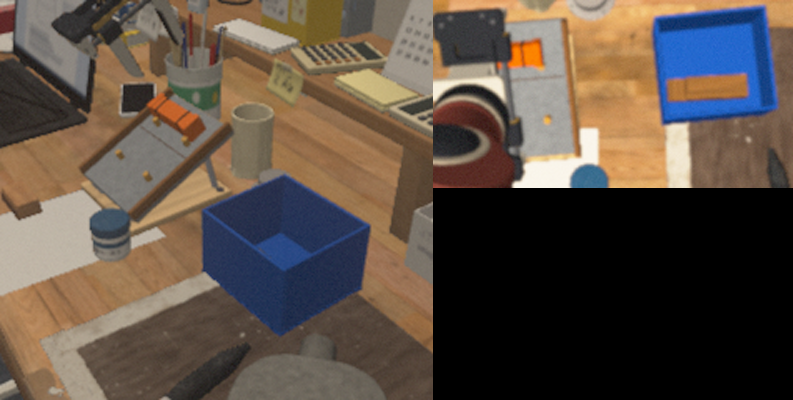

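The wood lies flat in the bin's near half (right inset, about (708,88)), and the bystanders haven't moved. Next is the orange one.

```bash
python3 -m handwheel '[{"tx":-0.02,"ty":0.2,"tz":0.1,"rx":0,"ry":0,"rz":-0.005,"grip":0.3},{"tx":-0.02,"ty":0.2,"tz":0.35,"rx":0,"ry":0,"rz":-0.005,"grip":0.3},{"tx":-0.02,"ty":0.2,"tz":0.6,"rx":0,"ry":0,"rz":-0.005,"grip":0.3},{"tx":-0.02,"ty":0.2,"tz":0.6,"rx":0,"ry":0,"rz":-0.005,"grip":0.3},{"tx":-0.02,"ty":0.2,"tz":0.6,"rx":0,"ry":0,"rz":-0.005,"grip":0.3},{"tx":-0.02,"ty":0.2,"tz":0.6,"rx":0,"ry":0,"rz":-0.005,"grip":0.3}]'; python3 go.py .5617 .212 .1066 183.5 -27
```

```text
time_s: 12.1
eef_pos: [0.5385, 0.2112, 0.1557]
tcp_rot: [0.707, -0.667, 0.163, -0.17]
ft_force: [0.2, -1.0, 0.2]
finger_gap: 0.697
grasp_force: 0.0
t [0.004 0.018 0.543] r [-0.003 -0.004 -0.001]
pos [0.5385 0.2112 0.1557] time 12.1 gap 0.697 F [ 0.2 -1.   0.2] grip 0.0
```

```bash
python3 -m handwheel '[{"tx":0,"ty":0.02,"tz":0.15,"rx":0,"ry":0,"rz":0,"grip":0.3},{"tx":0,"ty":0.02,"tz":0.3,"rx":0,"ry":0,"rz":0,"grip":0.3},{"tx":0,"ty":0.02,"tz":0.42,"rx":0,"ry":0,"rz":0,"grip":0.3},{"tx":0,"ty":0.02,"tz":0.53,"rx":0,"ry":0,"rz":0,"grip":0.3},{"tx":0,"ty":0.02,"tz":0.53,"rx":0,"ry":0,"rz":0,"grip":0.3},{"tx":0,"ty":0.02,"tz":0.53,"rx":0,"ry":0,"rz":0,"grip":0.3}]'; python3 go.py .5617 .212 .1066 183.5 -27
```

```text
time_s: 12.6
eef_pos: [0.5607, 0.213, 0.1075]
tcp_rot: [0.707, -0.667, 0.163, -0.17]
ft_force: [0.2, 0.6, 0.2]
finger_gap: 0.702
grasp_force: 0.0
t [ 0.011 -0.004  0.012] r [-0.003 -0.003 -0.001]
pos [0.5607 0.213  0.1075] time 12.6 gap 0.702 F [0.2 0.6 0.2] grip 0.0
```

```bash
python3 -m handwheel '[{"tx":0,"ty":0,"tz":0.01,"rx":0,"ry":0,"rz":0,"grip":0.6},{"tx":0,"ty":0,"tz":0.01,"rx":0,"ry":0,"rz":0,"grip":1},{"tx":0,"ty":0,"tz":0.01,"rx":0,"ry":0,"rz":0,"grip":1},{"tx":0,"ty":0,"tz":0.01,"rx":0,"ry":0,"rz":0,"grip":1},{"tx":0,"ty":0,"tz":0.01,"rx":0,"ry":0,"rz":0,"grip":1},{"tx":0,"ty":0,"tz":0.01,"rx":0,"ry":0,"rz":0,"grip":1},{"tx":0,"ty":0,"tz":0.01,"rx":0,"ry":0,"rz":0,"grip":1}]'; python3 -m handwheel '[{"tx":0,"ty":0,"tz":-0.1,"rx":0,"ry":0,"rz":0,"grip":1},{"tx":0,"ty":0,"tz":-0.35,"rx":0,"ry":0,"rz":0,"grip":1},{"tx":0,"ty":0,"tz":-0.7,"rx":0,"ry":0,"rz":0,"grip":1},{"tx":0,"ty":0,"tz":-1,"rx":0,"ry":0,"rz":0,"grip":1},{"tx":0,"ty":0,"tz":-1,"rx":0,"ry":0,"rz":0,"grip":1},{"tx":0,"ty":0,"tz":-1,"rx":0,"ry":0,"rz":0,"grip":1}]';python3 go.py .56 -.067 .22 184 0
```

```text
time_s: 13.18
eef_pos: [0.561, 0.2132, 0.1056]
tcp_rot: [0.708, -0.666, 0.163, -0.17]
ft_force: [-0.7, -0.2, 1.0]
finger_gap: 0.299
grasp_force: 30.0
time_s: 13.68
eef_pos: [0.5154, 0.2112, 0.1958]
tcp_rot: [0.707, -0.666, 0.163, -0.171]
ft_force: [-0.1, -0.1, -0.8]
finger_gap: 0.296
grasp_force: 30.0
t [ 2.804 -0.357 -0.077] r [-0.304 -0.004 -0.007]
pos [0.5154 0.2112 0.1958] time 13.68 gap 0.296 F [-0.1 -0.1 -0.8] grip 29.95135635137558
```

```bash
python3 -m handwheel '[{"tx":0.2,"ty":-0.1,"tz":-0.3,"rx":0,"ry":0,"rz":0,"grip":1},{"tx":0.5,"ty":-0.2,"tz":-0.3,"rx":-0.07,"ry":0,"rz":0,"grip":1},{"tx":0.8,"ty":-0.3,"tz":-0.3,"rx":-0.14,"ry":0,"rz":0,"grip":1},{"tx":1,"ty":-0.35,"tz":-0.3,"rx":-0.21,"ry":0,"rz":0.02,"grip":1},{"tx":1,"ty":-0.35,"tz":-0.3,"rx":-0.3,"ry":0,"rz":0.04,"grip":1},{"tx":1,"ty":-0.35,"tz":-0.3,"rx":-0.3,"ry":0,"rz":0.04,"grip":1},{"tx":1,"ty":-0.35,"tz":-0.3,"rx":-0.3,"ry":0,"rz":0.04,"grip":1}]' >/dev/null; python3 -m handwheel '[{"tx":0.3,"ty":0,"tz":0,"rx":0,"ry":0,"rz":0,"grip":1},{"tx":0.65,"ty":0,"tz":0,"rx":0,"ry":0,"rz":0,"grip":1},{"tx":1,"ty":0,"tz":0,"rx":0,"ry":0,"rz":0,"grip":1},{"tx":1,"ty":0,"tz":0,"rx":0,"ry":0,"rz":0,"grip":1},{"tx":1,"ty":0,"tz":0,"rx":0,"ry":0,"rz":0,"grip":1}]'; python3 go.py .563 -.067 .1 180 0
```

```text
time_s: 14.68
eef_pos: [0.5374, 0.0093, 0.2344]
tcp_rot: [-0.705, 0.71, 0.003, 0.003]
ft_force: [-0.4, 0.5, -0.5]
finger_gap: 0.3
grasp_force: 30.0
t [ 0.772 -0.261  1.338] r [-0.     0.005 -0.004]
pos [0.5374 0.0093 0.2344] time 14.68 gap 0.3 F [-0.4  0.5 -0.5] grip 29.95161384344101
```

```bash
python3 -m handwheel '[{"tx":0.3,"ty":-0.1,"tz":0,"rx":0,"ry":0,"rz":0,"grip":1},{"tx":0.6,"ty":-0.2,"tz":0,"rx":0,"ry":0,"rz":0,"grip":1},{"tx":0.77,"ty":-0.27,"tz":0,"rx":0,"ry":0,"rz":0,"grip":1},{"tx":0.77,"ty":-0.27,"tz":0.1,"rx":0,"ry":0,"rz":0,"grip":1},{"tx":0.77,"ty":-0.27,"tz":0.4,"rx":0,"ry":0,"rz":0,"grip":1},{"tx":0.77,"ty":-0.27,"tz":0.8,"rx":0,"ry":0,"rz":0,"grip":1},{"tx":0.77,"ty":-0.27,"tz":0.9,"rx":0,"ry":0,"rz":0,"grip":1},{"tx":0.77,"ty":-0.27,"tz":0.9,"rx":0,"ry":0,"rz":0,"grip":1},{"tx":0.77,"ty":-0.27,"tz":0.9,"rx":0,"ry":0,"rz":0,"grip":1}]'; python3 go.py .565 -.067 .06 184 0;python3 - <<'E'
from h import *
o=sensors.get_obs();print(np.round(o["qpos"],3))
a=optics.read_camera("side")[160:310,270:420,::-1];cv2.imwrite("pics/s5.png",cv2.resize(a,None,fx=3,fy=3,interpolation=2))
E
```

```text
time_s: 15.43
eef_pos: [0.5654, -0.0619, 0.146]
tcp_rot: [0.707, -0.707, -0.003, -0.005]
ft_force: [0.4, -0.5, -0.1]
finger_gap: 0.3
grasp_force: 30.0
t [0.061 0.006 0.859] r [-0.002  0.007 -0.044]
pos [ 0.5654 -0.0619  0.146 ] time 15.43 gap 0.3 F [ 0.4 -0.5 -0.1] grip 29.951452910900116
[ 0.547  0.683 -0.776  1.74   0.559  0.951  2.693]
```

View pics/s5.png

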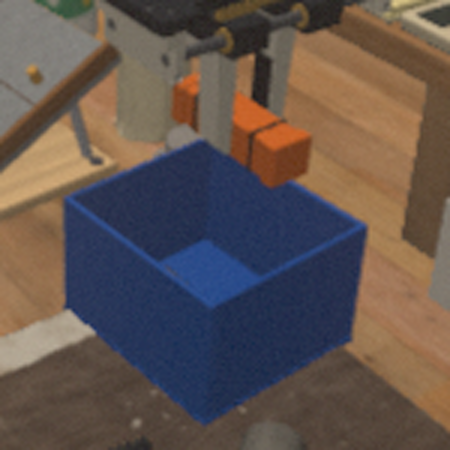

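The orange bar is held level above the bin's far half, with its near end at crop (285,155). I'm shifting 6 mm toward -y, aligning it and lowering.

```bash
python3 -m handwheel '[{"tx":0.06,"ty":0,"tz":0,"rx":0,"ry":0,"rz":-0.04,"grip":1},{"tx":0.06,"ty":0,"tz":0.05,"rx":0,"ry":0,"rz":-0.04,"grip":1},{"tx":0.06,"ty":0,"tz":0.3,"rx":0,"ry":0,"rz":-0.04,"grip":1},{"tx":0.06,"ty":0,"tz":0.55,"rx":0,"ry":0,"rz":-0.04,"grip":1},{"tx":0.06,"ty":0,"tz":0.85,"rx":0,"ry":0,"rz":-0.04,"grip":1},{"tx":0.06,"ty":0,"tz":0.85,"rx":0,"ry":0,"rz":-0.04,"grip":1},{"tx":0.06,"ty":0,"tz":0.85,"rx":0,"ry":0,"rz":-0.04,"grip":1}]'; python3 go.py .565 -.067 .05 184 0
```

```text
time_s: 16.07
eef_pos: [0.5655, -0.0687, 0.0608]
tcp_rot: [0.728, -0.686, -0.003, -0.004]
ft_force: [-0.1, 0.1, 0.3]
finger_gap: 0.298
grasp_force: 30.0
t [-0.016  0.004  0.108] r [-0.002  0.007 -0.006]
pos [ 0.5655 -0.0687  0.0608] time 16.07 gap 0.298 F [-0.1  0.1  0.3] grip 29.951508343219757
```

```bash
python3 -m handwheel '[{"tx":0,"ty":0,"tz":0.1,"rx":0,"ry":0,"rz":0,"grip":1},{"tx":0,"ty":0,"tz":0.1,"rx":0,"ry":0,"rz":0,"grip":1},{"tx":0,"ty":0,"tz":0.1,"rx":0,"ry":0,"rz":0,"grip":0.6},{"tx":0,"ty":0,"tz":0.1,"rx":0,"ry":0,"rz":0,"grip":0.6},{"tx":0,"ty":0,"tz":0.1,"rx":0,"ry":0,"rz":0,"grip":0.6},{"tx":0,"ty":0,"tz":0.1,"rx":0,"ry":0,"rz":0,"grip":0.6},{"tx":0,"ty":0,"tz":-0.2,"rx":0,"ry":0,"rz":0,"grip":0.6},{"tx":0,"ty":0,"tz":-0.6,"rx":0,"ry":0,"rz":0,"grip":0.6},{"tx":0,"ty":0,"tz":-1,"rx":0,"ry":0,"rz":0,"grip":0.6},{"tx":0,"ty":0,"tz":-1,"rx":0,"ry":0,"rz":0,"grip":0.6}]'; python3 -m handwheel '[{"tx":0,"ty":0,"tz":-0.4,"rx":0,"ry":0,"rz":0,"grip":0.6},{"tx":0,"ty":0.3,"tz":-0.8,"rx":0,"ry":0,"rz":0,"grip":0.6},{"tx":-0.3,"ty":0.6,"tz":-1,"rx":0,"ry":0,"rz":0,"grip":0.6},{"tx":-0.6,"ty":0.9,"tz":-1,"rx":0,"ry":0,"rz":0,"grip":0.6},{"tx":-1,"ty":0.9,"tz":-1,"rx":0,"ry":0,"rz":0,"grip":0.6},{"tx":-1,"ty":0.9,"tz":-1,"rx":0,"ry":0,"rz":0,"grip":0.6},{"tx":-1,"ty":0.9,"tz":-1,"rx":0,"ry":0,"rz":0,"grip":0.6}]'
python3 - <<'E'
from h import *
b=optics.read_camera("top")[120:320,150:420,::-1];cv2.imwrite("pics/s6.png",cv2.resize(b,None,fx=2.5,fy=2.5,interpolation=2))
E
```

```text
time_s: 16.9
eef_pos: [0.5704, -0.0686, 0.1686]
tcp_rot: [0.728, -0.685, 0.003, -0.01]
ft_force: [1.8, 1.0, -0.4]
finger_gap: 0.401
grasp_force: 0.0
time_s: 17.48
eef_pos: [0.4684, 0.0266, 0.2626]
tcp_rot: [0.731, -0.683, -0.002, -0.006]
ft_force: [-0.1, -0.7, -0.3]
finger_gap: 0.399
grasp_force: 0.0
```

View pics/s6.png

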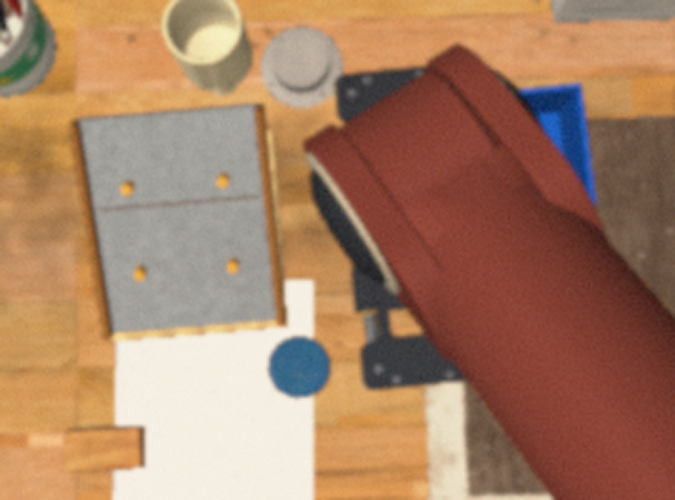

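The rest is empty (only the pins at (126,188), (222,180), (139,273) and (232,266)), and the jar and sanding block are in place. The arm hides the bin, so I'm moving it aside to check.

```bash
python3 -m handwheel '[{"tx":-0.3,"ty":0,"tz":0,"rx":0,"ry":0,"rz":0,"grip":0.6},{"tx":-0.6,"ty":0,"tz":0,"rx":0,"ry":0,"rz":0,"grip":0.6},{"tx":-1,"ty":0,"tz":0,"rx":0,"ry":0,"rz":0,"grip":0.6},{"tx":-1,"ty":0,"tz":0,"rx":0,"ry":0,"rz":0,"grip":0.6},{"tx":-1,"ty":0,"tz":0,"rx":0,"ry":0,"rz":0,"grip":0.6}]'>/dev/null; python3 -m handwheel '[{"tx":-0.3,"ty":0,"tz":0,"rx":0,"ry":0,"rz":0,"grip":0.6},{"tx":-0.6,"ty":0,"tz":0,"rx":0,"ry":0,"rz":0,"grip":0.6},{"tx":-1,"ty":0,"tz":0,"rx":0,"ry":0,"rz":0,"grip":0.6},{"tx":-1,"ty":0,"tz":0,"rx":0,"ry":0,"rz":0,"grip":0.6},{"tx":-1,"ty":0,"tz":0,"rx":0,"ry":0,"rz":0,"grip":0.6}]'
python3 - <<'E'
from h import *
b=optics.read_camera("top")[120:320,150:420,::-1];cv2.imwrite("pics/s7.png",cv2.resize(b,None,fx=2.5,fy=2.5,interpolation=2))
E
```

```text
time_s: 18.37
eef_pos: [0.4575, 0.2234, 0.2629]
tcp_rot: [0.729, -0.685, -0.003, -0.004]
ft_force: [-0.1, -1.9, -0.2]
finger_gap: 0.398
grasp_force: 0.0
```

View pics/s7.png

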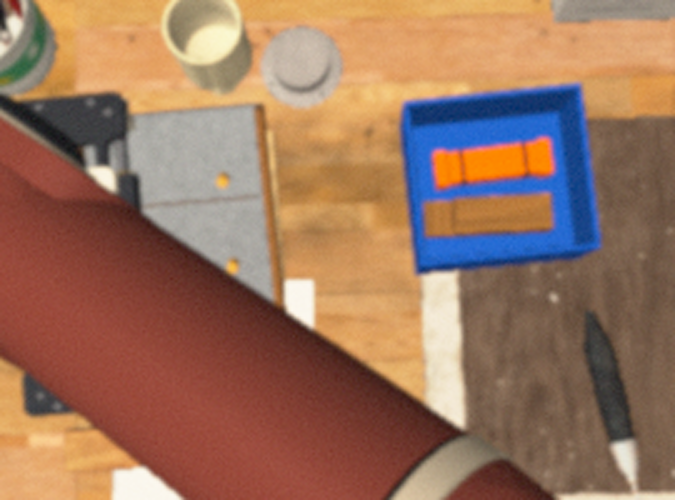

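Both offcuts lie flat side by side in the bin, the orange one at crop (492,162) and the brown one at (488,215). The arm is clear of everything, so I'm handing in.

```bash
python3 -c "from cell import manip;print(manip.sign_off())"
```

```text
the job is handed in; nothing more can be done
None
```

Both offcuts are lying flat in the blue scrap bin, the ivory body, jar and sanding block were not touched, and I handed the job in at about 18.4 s of the 48 s allowed; no verdict was returned.

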